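Line up the sample pots by size

TASK

Stand the four loose red-capped sample pots on the row of round pads in order of size, one in the middle of each pad: the smallest on the pad next to the white pump bottle, growing to the largest on the pad next to the teal spray bottle. Keep the pots upright all the way, and leave the two bottles standing where they are.

Things in the scene. Friction and masses are not known exactly. Their poses are not given: they have to be found in the camera images.
- pot_a_mid (a point): the smallest of four closed cylindrical sample pots: off-white body with a paper label and a red screw cap; 30 mm in diameter over its whole height, 48 mm tall, standing upright on the table. Loose, 20 to 190 g. The point is its centre, half-way up; z up along its axis.
- pot_b_mid (a point): the second smallest of four closed cylindrical sample pots: off-white body with a paper label and a red screw cap; 38 mm in diameter over its whole height, 60 mm tall, standing upright on the table. Loose, 20 to 190 g. The point is its centre, half-way up; z up along its axis.
- pot_c_mid (a point): the second largest of four closed cylindrical sample pots: off-white body with a paper label and a red screw cap; 46 mm in diameter over its whole height, 73 mm tall, standing upright on the table. Loose, 20 to 190 g. The point is its centre, half-way up; z up along its axis.
- pot_d_mid (a point): the largest of four closed cylindrical sample pots: off-white body with a paper label and a red screw cap; 56 mm in diameter over its whole height, 86 mm tall, standing upright on the table. Loose, 20 to 190 g. The point is its centre, half-way up; z up along its axis.
- pad_k_top (a point): one of four identical flat round pads, black with a thin grey edge, 72 mm in diameter, fixed in a straight row with 85 mm between centres on a low white rail (360 x 90 mm, 12 mm high). Letters do not follow the order in the row. The point is the centre of the pad's upper face, 15 mm above the table; z up.
- pad_l_top (a point): one of four identical flat round pads, black with a thin grey edge, 72 mm in diameter, fixed in a straight row with 85 mm between centres on a low white rail (360 x 90 mm, 12 mm high). Letters do not follow the order in the row. The point is the centre of the pad's upper face, 15 mm above the table; z up.
- pad_m_top (a point): one of four identical flat round pads, black with a thin grey edge, 72 mm in diameter, fixed in a straight row with 85 mm between centres on a low white rail (360 x 90 mm, 12 mm high). Letters do not follow the order in the row. The point is the centre of the pad's upper face, 15 mm above the table; z up.
- pad_n_top (a point): one of four identical flat round pads, black with a thin grey edge, 72 mm in diameter, fixed in a straight row with 85 mm between centres on a low white rail (360 x 90 mm, 12 mm high). Letters do not follow the order in the row. The point is the centre of the pad's upper face, 15 mm above the table; z up.
- pump_bottle: white pump bottle with a blue band, 60 mm in diameter, 160 mm tall, nozzle 47 mm out to its own +x; stands loose on the table at one end of the rail, in line with the pads, 130 mm from the centre of the end pad. Origin at the centre of its underside.
- spray_bottle: teal trigger-spray bottle with a blue head, 68 mm in diameter, 172 mm tall, nozzle 66 mm out to its own +x; stands loose on the table at the other end of the rail, in line with the pads, 130 mm from the centre of the end pad. Origin at the centre of its underside.
Mind the look-alikes: they are no part of the job. What is shaped like the part that bears pot_c_mid but green is not meant. What is shaped like the part that bears pot_d_mid but blue or pink is not meant.

How it is judged:
At the end, for the whole second after the job is handed in: Each pot stands upright (within 0.1 rad) and at rest on its own pad (height within 4 mm of standing on it), its axis within 15 mm of the pad's centre, in order of size with the smallest on the pad nearest the pump bottle and the largest on the pad farthest from it ((horizontal distance between pot_a_mid and pad_k_top below 0.015 m or horizontal distance between pot_a_mid and pad_l_top below 0.015 m or horizontal distance between pot_a_mid and pad_m_top below 0.015 m or horizontal distance between pot_a_mid and pad_n_top below 0.015 m) and horizontal distance between pot_a_mid and pump_bottle between 0.088 and 0.172 m and height (world z) of pot_a_mid between 0.035 and 0.043 m and angle between each of pot_a_mid, pot_b_mid, pot_c_mid, pot_d_mid's own z axis and vertical below 0.1 rad and linear speed of each of pot_a, pot_b, pot_c, pot_d below 0.02 m/s and (horizontal distance between pot_b_mid and pad_k_top below 0.015 m or horizontal distance between pot_b_mid and pad_l_top below 0.015 m or horizontal distance between pot_b_mid and pad_m_top below 0.015 m or horizontal distance between pot_b_mid and pad_n_top below 0.015 m) and horizontal distance between pot_b_mid and pump_bottle between 0.173 and 0.257 m and height (world z) of pot_b_mid between 0.041 and 0.049 m and (horizontal distance between pot_c_mid and pad_k_top below 0.015 m or horizontal distance between pot_c_mid and pad_l_top below 0.015 m or horizontal distance between pot_c_mid and pad_m_top below 0.015 m or horizontal distance between pot_c_mid and pad_n_top below 0.015 m) and horizontal distance between pot_c_mid and pump_bottle between 0.258 and 0.342 m and height (world z) of pot_c_mid between 0.0475 and 0.0555 m and (horizontal distance between pot_d_mid and pad_k_top below 0.015 m or horizontal distance between pot_d_mid and pad_l_top below 0.015 m or horizontal distance between pot_d_mid and pad_m_top below 0.015 m or horizontal distance between pot_d_mid and pad_n_top below 0.015 m) and horizontal distance between pot_d_mid and pump_bottle between 0.343 and 0.427 m and height (world z) of pot_d_mid between 0.054 and 0.062 m); the robot touches nothing.
It fails at once if a sample pot is tipped over (more than 0.7 rad) (angle between any of pot_a_mid, pot_b_mid, pot_c_mid, pot_d_mid's own z axis and vertical above 0.7 rad).
It fails at once if the pump bottle or the spray bottle is shifted by more than 25 mm or knocked over (more than 0.5 rad) (distance of any of pump_bottle, spray_bottle from where it was at the start of the episode above 0.025 m or angle between any of pump_bottle, spray_bottle's own z axis and vertical above 0.5 rad).
It also fails if it takes over 120 s, if anything falls off the work surface, if the arm or the gripper's body presses on something with over 40 N, if the wrist force passes 120 N, or if a joint passes its speed limit or range.

ROBOT

A 6-joint arm with a two-finger parallel gripper is mounted at the origin on the work surface. World frame = base frame: x ahead of the robot, y to its left, z up, the work surface at z = 0. Lengths are in m, angles in rad, forces in N, time in s.
With the tool pointing down it reaches from about 0.35 to 0.975 m from the base axis. Payload 4.9 kg.
Tool frame: the origin (TCP) lies midway between the tips of the shut fingers; the grasp point (between the pads) lies 19 mm behind it (manip.grip_point_offset is the distance from the TCP to the grasp point, in m); z points along the fingers, y is the direction in which the jaws open and shut (so a half turn about z gives the same grasp; the last joint's range is limited). The gripper opens to 85 mm and grips with 20 to 120 N. Pads are 22 mm wide; open, the fingers measure 114 mm over their backs; the gripper's body (76 mm by 85 mm) begins 54 mm behind the grasp point. The pads swing forward as they close: fully open they stand 13 mm farther back than shut.
Start: joints at [-1.271, 0.053, 1.613, -0, 1.476, -0.119], TCP at [0.254, -0.571, 0.231] pointing down, gripper open.
Joint ranges: [-3.01, 3.01], [-1.01, 2.22], [0.06, 2.58], [-1.02, 4.17], [0.09, 2.62], [-3.14, 3.14]. Speed limits (rad/s): [2.57, 2.57, 3.14, 3.14, 3.14, 3.14].

INTERFACE

Orientations are given as a unit quaternion [w, x, y, z].
In Python, from plant import manip gives the robot as it stands. The module is installed in compiled form; this text tells all that it offers.
- The arm moves only by the tool send_rows, never from a script. Its argument "steps" is a list of rows, each a list of 6 numbers: the shift along the tool's x, y, z in m, then the turn, a rotation vector about the tool's x, y, z in degrees. In form: [[dx, dy, dz, wx, wy, wz], ...]. A call has 1 to 8 rows; each row shifts and turns the commanded pose from where the row before left it, along the tool's axes as they then stand; what a row does not reach is not made up. A row lasts 1/8 s, in which the tool goes at most 62.5 mm and 10.7 degrees, less where a joint would pass 70% of its speed; a pose out of reach is approached as far as the arm can. A call is refused whole if a number of a shift passes 0.0625 or a number of a turn 10.7, either way. A call with a gripper value outside its range is refused whole. "grip" is the opening, from 0 (shut) to 1 (fully open), set as the call begins (left out, the last holds). The fingers move at their own pace and stop on an object; the grip force is fixed at half the most. Time passes only in rows, so rows that do not move let the fingers close. It gives the time, the measured TCP pose, the force and the opening at its end, in the units of the state.
- manip.state(): the state, without advancing time (a new reading comes with each control period).
- manip.grab_frame(name): name is "side" or "top" or "wrist"; returns the picture (480x640x3 uint8, blue, green, red); there is no depth.
- manip.get_calibration(name): a dict with "K" (3x3 intrinsics, pixels), "R" (3x3) and "t" (3): a world point X has camera coordinates R X + t. Camera axes: x right, y down, z forward; pixel columns grow to the right and rows downward; lengths in m; the calibration is good to about 2 mm. The wrist camera is an equidistant fisheye: a pixel r from the principal point sees the ray r / f radians off the axis. A picture is of the moment at which its call begins: read the wrist's pose just before it. get_calibration takes no time and is no camera call; for the wrist camera it gives the pose at the moment of the call.
- manip.job_done(): hands the job in, once; it reports no verdict.
The state is a dict: "time": time; "joint_pos": joint angles; "joint_vel": joint speeds; "joint_efforts": joint torques, N m; "tool_pos": TCP position; "tool_rot": TCP orientation; "contact_force": force on the tool from outside, world axes, zero at the start; "ft_torque": the same for the moment, N m; "gripper_width": opening from 0.0 (shut) to 1.0 (fully open).
Only numpy, scipy, OpenCV 4.12 (cv2) and the standard library are available. Lean on these libraries where they do the work, as an engineer would, in place of code of your own. Each camera call takes 0.05 s, during which the arm holds its last target.

## Working session

There is one attempt and no reset: what is moved stays moved. The work goes in short steps, Python scripts to look and compute and a tool call to move; the robot and the scene stay as the last step left them, time stands still between calls to the robot, and variables do not carry over. Pictures are saved under pics/ and viewed, and the job is handed in when it is done.

Besides the shell and the picture viewer there is one more tool, called after ">>>" by a JSON object that holds its "op" and its "data", one argument or row to a line. send_rows: Moves the arm, as the interface text tells. Its arguments: {"type":"object","properties":{"steps":{"type":"array"},"grip":{"type":"number"}},"required":["steps"]}

```bash
mkdir -p pics; python3 - <<'E'
from plant import manip
import cv2,numpy as np
s=manip.state();print(s)
for n in ("top","side","wrist"):
    c=manip.get_calibration(n);print(n,c)
    cv2.imwrite(f"pics/{n}0.png",manip.grab_frame(n))
print(manip.grip_point_offset)
E
```

```text
{'time': 0.0, 'joint_pos': array([-1.27099974e+00,  5.33184725e-02,  1.61430321e+00,  2.37447173e-05,
        1.47602223e+00, -1.19016245e-01]), 'joint_vel': array([-0.00032792, -0.00105841,  0.00052119, -0.00107282,  0.00143026,
       -0.00042273]), 'joint_efforts': array([ 2.66872294e-04, -3.93675828e+01, -3.70180643e+01, -1.35614528e-04,
        6.97901094e-03,  6.58917321e-08]), 'tool_pos': array([ 0.25398179, -0.57037578,  0.23008133]), 'tool_rot': array([-1.02251083e-03,  9.78154202e-01,  2.07878100e-01, -8.08111061e-05]), 'contact_force': array([-0.50737315,  0.1434928 , -0.46028491]), 'ft_torque': array([ 0.00549068,  0.04540796, -0.00547993]), 'gripper_width': 0.9997553885153093}
top {'K': array([[613.06849345,   0.        , 310.75944343],
       [  0.        , 613.06849345, 245.03887817],
       [  0.        ,   0.        ,   1.        ]]), 'R': array([[ 4.48606619e-04, -9.99979655e-01, -6.36311111e-03],
       [-9.97113800e-01,  3.57856149e-05, -7.59214682e-02],
       [ 7.59201513e-02,  6.37880477e-03, -9.97093497e-01]]), 't': array([0.00556468, 0.52940881, 1.30726304])}
side {'K': array([[469.6777226 ,   0.        , 321.84311585],
       [  0.        , 469.6777226 , 231.41614505],
       [  0.        ,   0.        ,   1.        ]]), 'R': array([[-0.9358184 , -0.35226643,  0.01234072],
       [-0.20526161,  0.51616013, -0.83153255],
       [ 0.28655121, -0.78069654, -0.55533892]]), 't': array([0.45789059, 0.13553971, 0.78335835])}
wrist {'K': array([[371.64829954,   0.        , 316.7438513 ],
       [  0.        , 371.64829954, 245.34503023],
       [  0.        ,   0.        ,   1.        ]]), 'R': array([[ 0.40704196, -0.91340531, -0.00275346],
       [-0.86633473, -0.38701759,  0.31572381],
       [-0.28944944, -0.12612742, -0.94884714]]), 't': array([-0.6236124 , -0.04262731,  0.38144728])}
0.0187
```

View pics/top0.png

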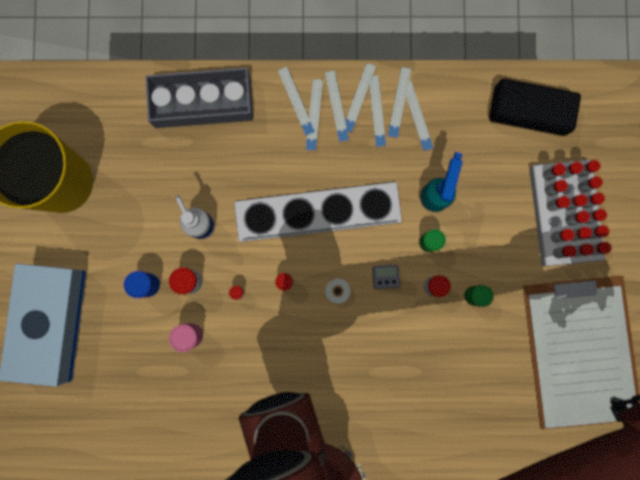

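View pics/side0.png

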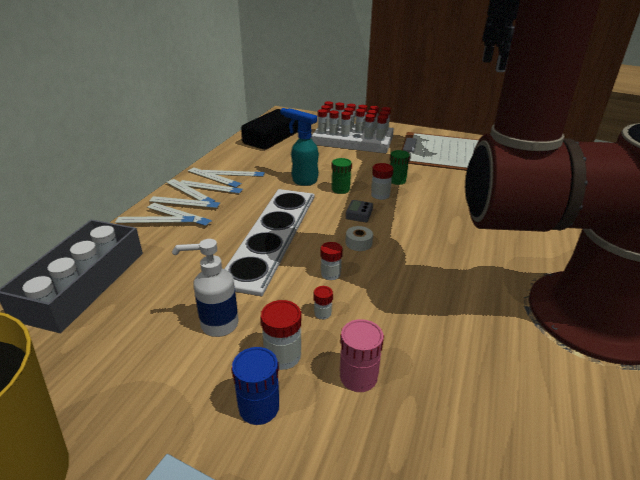

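View pics/wrist0.png

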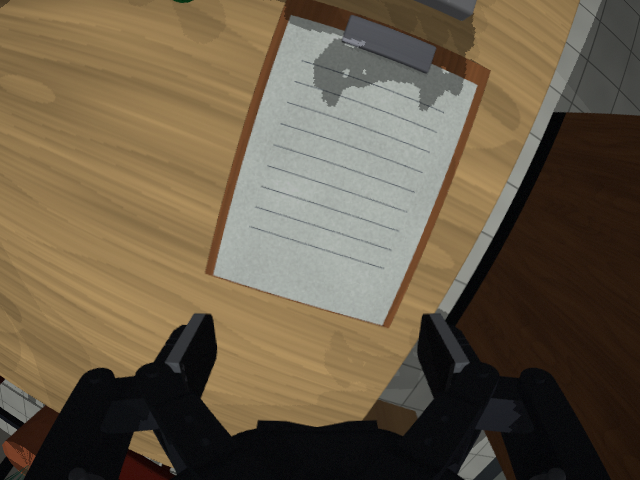

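The top picture shows these red-capped pots: (183,281), (236,293), (284,282) and (439,286). The look-alikes are blue (138,284), pink (184,337) and green (433,240) and (480,295). The capped tubes in the rack on the right aren't part of the job. The pump bottle is at (195,222), the spray bottle at (437,195), and the pads run from (260,218) to (376,204).

```bash
cat > h.py <<'E'
from plant import manip
import cv2,numpy as np
from scipy.optimize import least_squares
D={'a':(.030,.048),'b':(.038,.060),'c':(.046,.073),'d':(.056,.086)}
def proj(c,X):
    X=np.atleast_2d(X);p=X@c['R'].T+c['t'];q=p@c['K'].T;return q[:,:2]/q[:,2:]
def back(c,uv,z):
    d=c['R'].T@np.linalg.solve(c['K'],[uv[0],uv[1],1]);o=-c['R'].T@c['t'];return o+d*(z-o[2])/d[2]
def comps(mask,amin=40):
    n,l,s,ce=cv2.connectedComponentsWithStats(mask.astype(np.uint8),connectivity=8)
    return [(ce[i],s[i],l==i) for i in range(1,n) if s[i,4]>=amin]
def redmask(im):
    h=cv2.cvtColor(im,cv2.COLOR_BGR2HSV);return ((h[...,0]<6)|(h[...,0]>174))&(h[...,1]>170)&(h[...,2]>60)
def capcent(c,xy,d,zt,ch):
    a=np.linspace(0,2*np.pi,60)
    P=np.array([[xy[0]+d/2*np.cos(t),xy[1]+d/2*np.sin(t),z] for z in (zt,zt-ch) for t in a])
    hl=cv2.convexHull(proj(c,P).astype(np.float32));m=cv2.moments(hl)
    return np.array([m['m10'],m['m01']])/m['m00'],m['m00']
def fit(c,uv,d,zt,ch):
    x0=back(c,uv,zt)[:2]
    return least_squares(lambda p:capcent(c,p,d,zt,ch)[0]-uv,x0).x
E
python3 - <<'E'
from h import *
im=cv2.imread('pics/top0.png');c=manip.get_calibration('top')
for ce,s,m in comps(redmask(im)):
    if ce[0]<500 and 200<ce[1]<320:
        print('red',ce.round(1),s)
        k={0:'a'}
        for n,(d,h) in D.items():
            p=fit(c,ce,d,h,h*.28);ar=capcent(c,p,d,h,h*.28)[1]
            print('  ',n,p.round(4),'area ratio',round(s[4]/ar,2))
g=cv2.cvtColor(im,cv2.COLOR_BGR2GRAY)
for ce,s,m in comps(g<40,300):
    if 220<ce[0]<420 and 180<ce[1]<250: print('pad',ce.round(1),s,back(c,ce,.015).round(4))
cv2.imwrite('pics/crop1.png',cv2.resize(im[170:360,110:510],None,fx=2,fy=2,interpolation=cv2.INTER_CUBIC))
side=cv2.imread('pics/side0.png');cs=manip.get_calibration('side')
for ce,s,m in comps(redmask(side)):
    print('side red',ce.round(1),s)
    for n,(d,h) in D.items():
        p=fit(cs,ce,d,h,h*.28);print('  ',n,p.round(4),round(s[4]/capcent(cs,p,d,h,h*.28)[1],2))
E
```

```text
red [182.3 280.5] [169 268  27  26 553]
   a [0.4523 0.2783] area ratio 3.15
   b [0.4521 0.276 ] area ratio 1.93
   c [0.4519 0.2735] area ratio 1.3
   d [0.4517 0.271 ] area ratio 0.86
red [283.7 281.3] [276 273  17  17 216]
   a [0.4506 0.0629] area ratio 1.33
   b [0.4504 0.0623] area ratio 0.82
   c [0.4502 0.0616] area ratio 0.55
   d [0.45  0.061] area ratio 0.36
red [438.9 286. ] [429 276  21  21 352]
   a [ 0.4408 -0.2658] area ratio 2.0
   b [ 0.4408 -0.2636] area ratio 1.23
   c [ 0.4407 -0.2613] area ratio 0.82
   d [ 0.4406 -0.2589] area ratio 0.55
red [235.9 291.9] [230 286  13  13 134]
   a [0.4282 0.1642] area ratio 0.79
   b [0.4282 0.1628] area ratio 0.49
   c [0.4282 0.1613] area ratio 0.33
   d [0.4283 0.1598] area ratio 0.22
pad [375.4 204. ] [362 191  28  27 578] [ 0.6196 -0.1353  0.015 ]
pad [336.6 208.9] [323 196  28  27 585] [ 0.6089 -0.0508  0.015 ]
pad [298.3 213.9] [285 200  28  28 612] [0.598  0.0329 0.015 ]
pad [259.6 218. ] [246 205  28  27 578] [0.589  0.1174 0.015 ]
side red [328.1 109.7] [318 102  21  16 163]
   a [ 0.7144 -0.6524] 2.54
   b [ 0.7045
[... 442 characters left out ...]
0.7184] 0.7
   b [ 0.5421 -0.6892] 0.42
   c [ 0.535  -0.6575] 0.27
   d [ 0.528 -0.626] 0.18
side red [382.5 167.1] [373 163  20  10 136]
   a [ 0.4526 -0.3181] 1.17
   b [ 0.4481 -0.2971] 0.71
   c [ 0.4432 -0.2744] 0.46
   d [ 0.4384 -0.2519] 0.3
side red [331.8 249.8] [321 242  21  20 278]
   a [0.4524 0.0482] 1.24
   b [0.4479 0.0616] 0.74
   c [0.443  0.0761] 0.48
   d [0.4382 0.0904] 0.32
side red [323.7 293.7] [314 286  19  19 249]
   a [0.4243 0.1657] 0.83
   b [0.4204 0.1767] 0.5
   c [0.4161 0.1885] 0.32
   d [0.4119 0.2002] 0.21
side red [281.7 316.6] [ 261  300   40   38 1089]
   a [0.4651 0.2375] 3.11
   b [0.4603 0.2469] 1.87
   c [0.4552 0.2571] 1.22
   d [0.45   0.2672] 0.79
```

View pics/crop1.png

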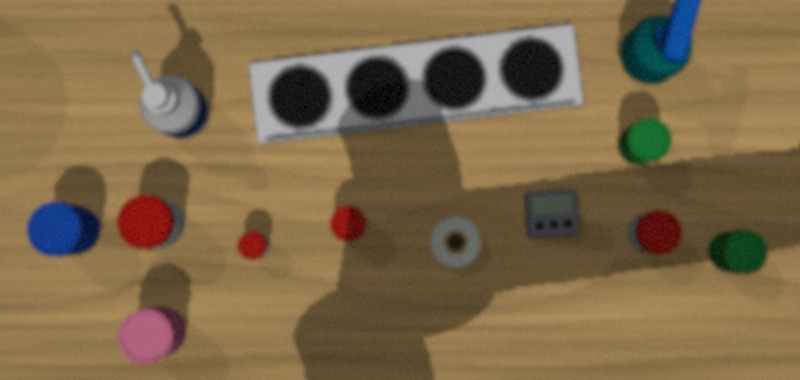

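The pots match by area ratio and agree between the two views:

| Item | x (m) | y (m) |
|---|---|---|
| Pot a | 0.427 | 0.164 |
| Pot b | 0.450 | 0.062 |
| Pot c | 0.441 | -0.261 |
| Pot d | 0.451 | 0.270 |

The pads measure 85 mm apart, as stated, from (0.589, 0.117) at the pump end to (0.620, -0.135). I'll start with a.

```bash
cat > go.py <<'E'
import sys,numpy as np
from plant import manip
from scipy.spatial.transform import Rotation as Ro
s=manip.state();q=s['tool_rot'];R=Ro.from_quat([q[1],q[2],q[3],q[0]]).as_matrix()
t=np.array([float(v) for v in sys.argv[1:4]])
print('pos',s['tool_pos'].round(4),'yaw',np.degrees(np.arctan2(R[1,0],R[0,0])).round(2),'tilt',R[:,2].round(4),'t',round(s['time'],2),'w',round(s['gripper_width'],3))
print('tool shift',(R.T@(t-s['tool_pos'])).round(4))
E
python3 go.py 0.4275 0.164 0.23
```

```text
pos [ 0.254  -0.5705  0.2303] yaw 23.99 tilt [-5.0e-04  1.6e-03 -1.0e+00] t 0.15 w 0.999
tool shift [ 0.4572 -0.6005  0.0014]
```

>>> {"op": "send_rows", "data": {
  "steps": [
    [0.0286,-0.0375,0,0,0,0],
    [0.0286,-0.0375,0,0,0,0],
    [0.0286,-0.0375,0,0,0,0],
    [0.0286,-0.0375,0,0,0,0],
    [0.0286,-0.0375,0,0,0,0],
    [0.0286,-0.0375,0,0,0,0],
    [0.0286,-0.0375,0,0,0,0],
    [0.0286,-0.0375,0,0,0,0]
  ],
  "grip": 1
}}

```text
time: 1.15
tool_pos: [0.3412, -0.2023, 0.231]
tool_rot: [-0.0, 0.978, 0.208, 0.0]
contact_force: [1.1, 0.7, 0.5]
gripper_width: 1.001
```

>>> {"op": "send_rows", "data": {
  "steps": [
    [0.0286,-0.0375,0,0,0,0],
    [0.0286,-0.0375,0,0,0,0],
    [0.0286,-0.0375,0,0,0,0],
    [0.0286,-0.0375,0,0,0,0],
    [0.0286,-0.0375,0,0,0,0],
    [0.0286,-0.0375,0,0,0,0],
    [0.02,-0.0275,0.02,0,0,0],
    [0,0,0.02,0,0,0]
  ]
}}

```text
time: 2.15
tool_pos: [0.4134, 0.1064, 0.1905]
tool_rot: [-0.0, 0.978, 0.21, -0.0]
contact_force: [-0.1, -0.7, 0.0]
gripper_width: 1.005
```

```bash
python3 go.py 0.4275 0.164 0.12; python3 - <<'E'
from h import *
cv2.imwrite('pics/w1.png',manip.grab_frame('wrist'));cv2.imwrite('pics/t1.png',manip.grab_frame('top'))
E
```

```text
pos [0.4134 0.1064 0.1905] yaw 24.23 tilt [-3.e-04  1.e-04 -1.e+00] t 2.15 w 1.005
tool shift [ 0.0365 -0.0468  0.0705]
```

View pics/w1.png

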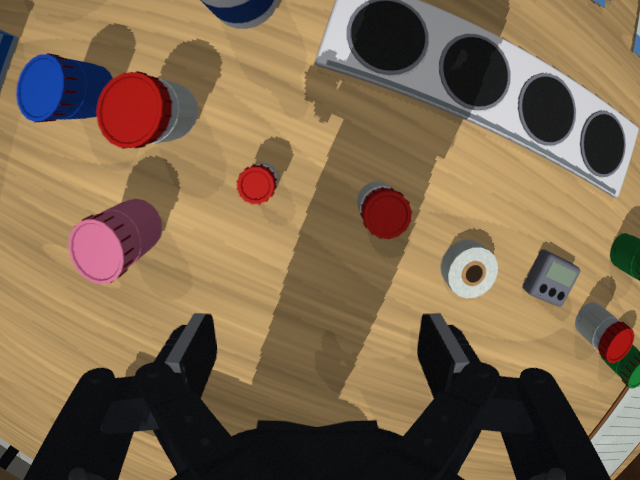

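The wrist view shows a's cap at (256,184), b at (386,213) and d at (134,109). I'll check these positions with the fisheye model.

```bash
cat >> h.py <<'E'
def wback(c,uv,z):
    K=c['K'];x=(uv[0]-K[0,2])/K[0,0];y=(uv[1]-K[1,2])/K[1,1];r=np.hypot(x,y)
    d=np.array([x/r*np.sin(r),y/r*np.sin(r),np.cos(r)]);d=c['R'].T@d;o=-c['R'].T@c['t'];return o+d*(z-o[2])/d[2]
E
python3 - <<'E'
from h import *
c=manip.get_calibration('wrist')
for n,uv in dict(a=(256,185),b=(387,214),d=(131,109),c=(617,343)).items(): print(n,wback(c,uv,D[n][1]).round(4))
for uv in [(388,36),(475,72),(547,108),(603,144)]: print('pad',wback(c,uv,.015).round(4))
print('cam',(-c['R'].T@c['t']).round(3))
E
```

```text
a [0.4235 0.162  0.048 ]
b [0.446 0.062 0.06 ]
d [0.4484 0.2642 0.086 ]
c [ 0.437 -0.249  0.073]
pad [0.581  0.1154 0.015 ]
pad [0.5908 0.033  0.015 ]
pad [ 0.602  -0.0488  0.015 ]
pad [ 0.611  -0.1325  0.015 ]
cam [0.486 0.137 0.331]
```

```bash
python3 - <<'E'
from h import *
im=cv2.imread('pics/side0.png');c=manip.get_calibration('side');g=im.max(2)
for ce,s,m in comps(g<60,200):
    if 220<ce[0]<320 and 180<ce[1]<290: print(ce.round(1),s,back(c,ce,.015).round(4))
im=cv2.imread('pics/w1.png');c=manip.get_calibration('wrist');g=im.max(2)
for ce,s,m in comps(g<55,200):
    if ce[1]<200: print('w',ce.round(1),s,wback(c,ce,.015).round(4))
E
```

```text
[289.3 200.2] [275 193  29  15 331] [ 0.616 -0.129  0.015]
[277.6 220.2] [262 212  31  18 425] [ 0.6047 -0.0435  0.015 ]
[265.  242.4] [248 233  35  21 548] [0.5931 0.0388 0.015 ]
[248.1 268.1] [230 257  36  23 629] [0.5855 0.1226 0.015 ]
w [255.8   7.2] [236   0  37  19 382] [0.5597 0.2274 0.015 ]
w [387.8  35.3] [ 352    0   73   71 4062] [0.5815 0.1158 0.015 ]
w [474.9  71.1] [ 443   37   65   69 3470] [0.5915 0.0335 0.015 ]
w [547.5 108.9] [ 523   77   51   65 2585] [ 0.6016 -0.0498  0.015 ]
w [603.5 143.7] [ 584  114   40   60 1849] [ 0.6117 -0.133   0.015 ]
```

```bash
python3 go.py 0.425 0.164 0.008
```

```text
pos [0.4115 0.1044 0.188 ] yaw 24.03 tilt [-6.e-03 -9.e-04 -1.e+00] t 2.25 w 1.0
tool shift [ 0.0376 -0.0486  0.1798]
```

>>> {"op": "send_rows", "data": {
  "steps": [
    [0.018,-0.024,0,0,0,0],
    [0.0185,-0.025,0.02,0,0,0],
    [0,0,0.03,0,0,0],
    [0,0,0.02,0,0,0],
    [0,0,0,0,0,0],
    [0,0,0,0,0,0]
  ]
}}

```text
time: 3.0
tool_pos: [0.4278, 0.1637, 0.1226]
tool_rot: [0.0, 0.978, 0.207, 0.001]
contact_force: [0.9, 0.3, 0.4]
gripper_width: 0.996
```

```bash
python3 go.py 0.425 0.164 0.008;python3 - <<'E'
from h import *
c=manip.get_calibration('wrist')
im=manip.grab_frame('wrist');cv2.imwrite('pics/w2.png',im)
for ce,s,m in comps(redmask(im)): print(ce,s,wback(c,ce,.04))
E
```

```text
pos [0.4278 0.1637 0.1226] yaw 23.91 tilt [ 1.8e-03  2.0e-04 -1.0e+00] t 3.0 w 0.996
tool shift [-0.0026 -0.0014  0.1146]
[151.96627101 166.38112587] [ 101  115  104  106 8509] [0.438298   0.28559805 0.04      ]
[313.16824395 256.92534175] [ 289  232   49   51 1902] [0.42420011 0.16489993 0.04      ]
[466.78878648 290.48732719] [ 437  261   60   60 2604] [0.44479197 0.05454513 0.04      ]
```

View pics/w2.png

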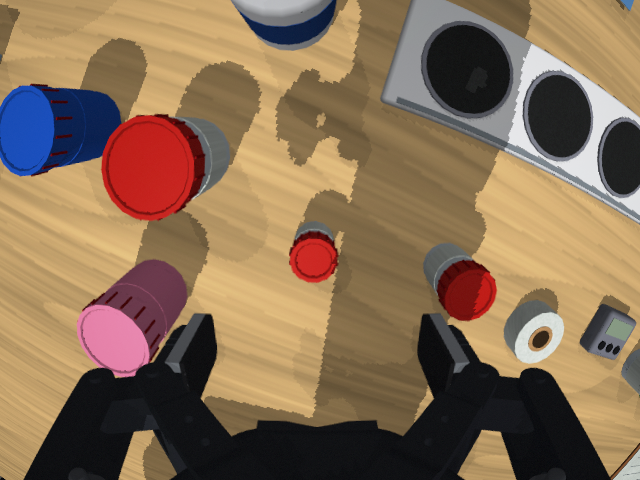

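The wrist camera puts a at (0.424, 0.165), between the jaws. I'm going down.

>>> {"op": "send_rows", "data": {
  "steps": [
    [-0.0025,-0.0015,0.03,0,0,0],
    [0,0,0.03,0,0,0],
    [0,0,0.03,0,0,0],
    [0,0,0.015,0,0,0],
    [0,0,0.0095,0,0,0],
    [0,0,0,0,0,0]
  ]
}}

```text
time: 3.8
tool_pos: [0.4244, 0.1647, 0.0071]
tool_rot: [-0.0, 0.978, 0.208, 0.0]
contact_force: [-0.1, -0.3, 0.2]
gripper_width: 1.003
```

>>> {"op": "send_rows", "data": {
  "steps": [
    [0,0,0,0,0,0],
    [0,0,0,0,0,0],
    [0,0,0,0,0,0],
    [0,0,0,0,0,0],
    [0,0,0,0,0,0],
    [0,0,0,0,0,0]
  ],
  "grip": 0
}}

```text
time: 4.55
tool_pos: [0.4247, 0.1649, 0.0075]
tool_rot: [-0.0, 0.978, 0.208, 0.001]
contact_force: [-0.4, -0.2, 5.9]
gripper_width: 0.337
```

```bash
python3 go.py 0.585 0.118 0.12;python3 - <<'E'
from h import *
im=manip.grab_frame('wrist');cv2.imwrite('pics/w3.png',im)
E
```

```text
pos [0.4247 0.1649 0.0075] yaw 24.0 tilt [ 1.2e-03  3.0e-04 -1.0e+00] t 4.55 w 0.337
tool shift [ 0.1275  0.108  -0.1123]
```

View pics/w3.png

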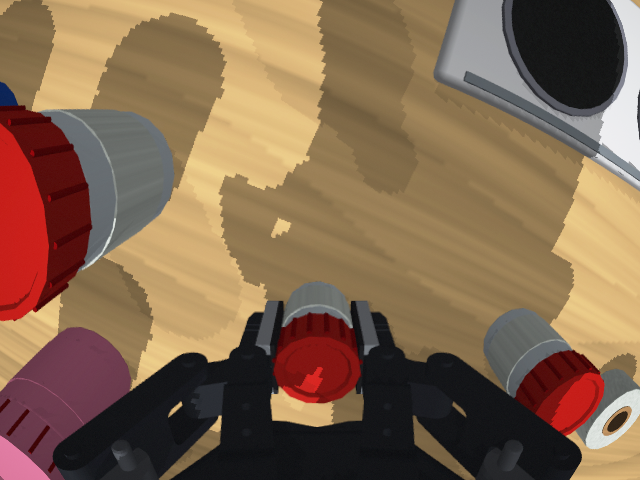

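A is held: the width of 0.337 corresponds to about 29 mm. I'll lift it and carry it to the pump-end pad.

>>> {"op": "send_rows", "data": {
  "steps": [
    [0,0,-0.02,0,0,0],
    [0,0,-0.035,0,0,0],
    [0,0,-0.035,0,0,0],
    [0.02,0.017,-0.005,0,0,0],
    [0.03,0.025,0,0,0,0],
    [0.03,0.025,0,0,0,0],
    [0.03,0.025,0,0,0,0],
    [0.0175,0.016,0,0,0,0]
  ]
}}

```text
time: 5.6
tool_pos: [0.5854, 0.1172, 0.1008]
tool_rot: [-0.0, 0.978, 0.208, -0.001]
contact_force: [-0.3, 0.0, 0.1]
gripper_width: 0.334
```

>>> {"op": "send_rows", "data": {
  "steps": [
    [0,0,0,0,0,0],
    [0,0,0,0,0,0]
  ]
}}

```text
time: 5.85
tool_pos: [0.5832, 0.1181, 0.1008]
tool_rot: [-0.0, 0.978, 0.208, -0.001]
contact_force: [-1.3, -0.6, -0.3]
gripper_width: 0.336
```

```bash
python3 go.py 0.585 0.118 0.024;python3 - <<'E'
from h import *
c=manip.get_calibration('wrist')
im=manip.grab_frame('wrist');cv2.imwrite('pics/w4.png',im)
for ce,s,m in comps(im.max(2)<55,800): print(ce,s,wback(c,ce,.015))
E
```

```text
pos [0.5832 0.1181 0.1008] yaw 24.0 tilt [-0.0022  0.     -1.    ] t 5.85 w 0.336
tool shift [0.0018 0.0009 0.0768]
[319.52009797 242.96009221] [ 270  198   99   90 6941] [0.58862974 0.11890907 0.015     ]
[434.27309591 278.41308181] [ 391  237   87   84 5672] [0.59758379 0.03532516 0.015     ]
[525.02875924 305.09969871] [ 491  269   68   73 3651] [ 0.60781171 -0.04899295  0.015     ]
[589.81047492 324.20017754] [ 564  293   53   63 2253] [ 0.61803696 -0.13335906  0.015     ]
[316.93907389 422.63716344] [   53   301   529   179 47057] [0.44090973 0.05484687 0.015     ]
```

View pics/w4.png

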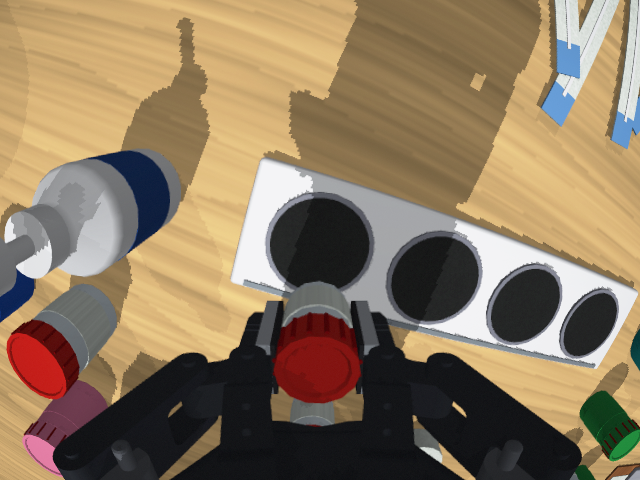

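```bash
python3 go.py 0.588 0.1185 0.023
```

```text
pos [0.5831 0.1182 0.1011] yaw 24.02 tilt [-0.0017  0.     -1.    ] t 5.9 w 0.337
tool shift [0.0047 0.0018 0.0781]
```

>>> {"op": "send_rows", "data": {
  "steps": [
    [0.0045,0.002,0.01,0,0,0],
    [0,0,0.03,0,0,0],
    [0,0,0.02,0,0,0],
    [0,0,0.012,0,0,0],
    [0,0,0.005,0,0,0],
    [0,0,0,0,0,0],
    [0,0,0,0,0,0]
  ]
}}

```text
time: 6.78
tool_pos: [0.5902, 0.1179, 0.0259]
tool_rot: [0.0, 0.978, 0.208, 0.001]
contact_force: [-0.0, 0.4, -1.1]
gripper_width: 0.335
```

```bash
python3 go.py 0.588 0.1185 0.023
```

```text
pos [0.5902 0.1179 0.0259] yaw 23.99 tilt [ 1.8e-03  1.0e-04 -1.0e+00] t 6.78 w 0.335
tool shift [-0.0018 -0.0014  0.0028]
```

>>> {"op": "send_rows", "data": {
  "steps": [
    [-0.0015,0,0.0025,0,0,0],
    [0,0,0,0,0,0],
    [0,0,0,0,0,0]
  ]
}}

```text
time: 7.15
tool_pos: [0.5881, 0.1173, 0.0226]
tool_rot: [0.0, 0.978, 0.208, 0.0]
contact_force: [-0.2, 0.6, 0.4]
gripper_width: 0.334
```

>>> {"op": "send_rows", "data": {
  "steps": [
    [0,0,0,0,0,0],
    [0,0,0,0,0,0],
    [0,0,0,0,0,0],
    [0,0,0,0,0,0],
    [0,0,0,0,0,0],
    [0,0,-0.02,0,0,0],
    [0,0,-0.03,0,0,0],
    [0,0,-0.03,0,0,0]
  ],
  "grip": 1
}}

```text
time: 8.15
tool_pos: [0.5884, 0.1173, 0.1047]
tool_rot: [0.0, 0.978, 0.208, 0.001]
contact_force: [0.4, -0.6, 0.9]
gripper_width: 1.0
```

```bash
python3 go.py 0.448 0.062 0.13;python3 - <<'E'
from h import *
c=manip.get_calibration('wrist')
im=manip.grab_frame('wrist');cv2.imwrite('pics/w5.png',im)
for ce,s,m in comps(redmask(im)): print(ce,s,wback(c,ce,.055))
for ce,s,m in comps(im.max(2)<55,800): print(ce,s,wback(c,ce,.015))
E
```

```text
pos [0.5884 0.1173 0.1047] yaw 24.0 tilt [ 1.4e-03  1.0e-04 -1.0e+00] t 8.15 w 1.0
tool shift [-0.1508 -0.0066 -0.0255]
[316.58793774 273.64435798] [ 288  245   58   58 2570] [0.58751453 0.11724164 0.055     ]
[ 43.33189539 362.28336479] [   8  325   71   77 3709] [0.42042118 0.28666527 0.055     ]
[314.04109246 238.96416938] [ 267  205   97   85 3991] [0.59408151 0.12203732 0.015     ]
[329.09932912 410.81422652] [   24   242   586   238 50680] [0.4608699  0.04933091 0.015     ]
[519.24139892 309.14273529] [ 486  274   67   71 3517] [ 0.60750613 -0.05011729  0.015     ]
[584.58445789 327.66402978] [ 559  297   52   62 2149] [ 0.61781175 -0.13504325  0.015     ]
```

View pics/w5.png

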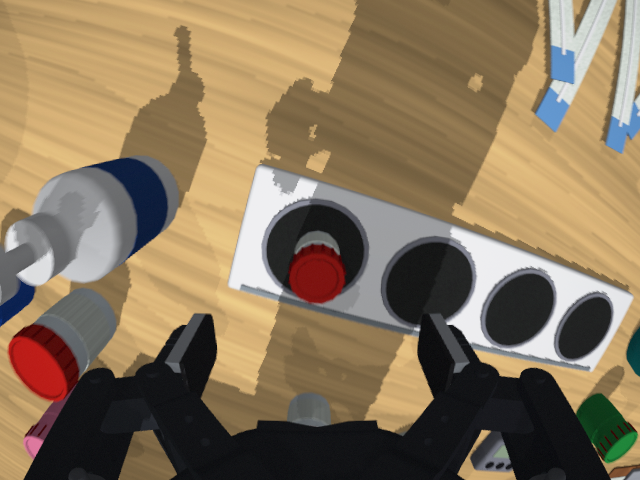

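A stands centred on the pump-end pad: I measure (0.5875, 0.117) against the pad at (0.588, 0.1185). B is next.

>>> {"op": "send_rows", "data": {
  "steps": [
    [0,0,-0.03,0,0,0],
    [-0.03,0,0,0,0,0],
    [-0.04,-0.003,0,0,0,0],
    [-0.04,-0.003,0,0,0,0],
    [-0.03,0,0,0,0,0],
    [-0.011,-0.001,0,0,0,0],
    [0,0,0,0,0,0],
    [0,0,0,0,0,0]
  ]
}}

```text
time: 9.2
tool_pos: [0.4482, 0.0625, 0.1329]
tool_rot: [0.0, 0.978, 0.208, 0.001]
contact_force: [0.2, -0.0, 0.0]
gripper_width: 1.001
```

```bash
python3 go.py 0.447 0.062 0.012;python3 - <<'E'
from h import *
c=manip.get_calibration('wrist')
im=manip.grab_frame('wrist');cv2.imwrite('pics/w6.png',im)
for ce,s,m in comps(redmask(im)): print(ce,s,wback(c,ce,.052))
E
```

```text
pos [0.4482 0.0625 0.1329] yaw 24.01 tilt [ 1.2e-03  1.0e-04 -1.0e+00] t 9.2 w 1.001
tool shift [-1.500e-03 -1.000e-04  1.209e-01]
[328.06536347  15.54978619] [ 301    0   56   38 1637] [0.58699223 0.11724498 0.052     ]
[ 30.22438392 142.81733679] [   0  100   67   87 4626] [0.43981626 0.29195166 0.052     ]
[316.61737089 255.13179074] [ 286  223   62   64 2982] [0.44714585 0.06233016 0.052     ]
[610.13492741 388.48932536] [ 589  365   43   46 1171] [ 0.43393127 -0.28368821  0.052     ]
```

View pics/w6.png

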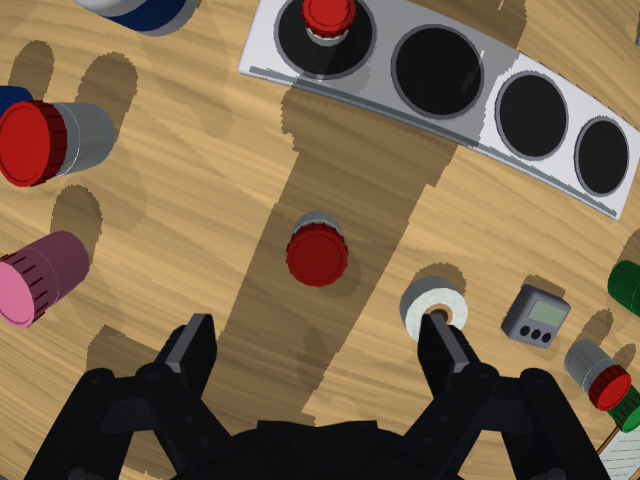

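B is at (0.447, 0.062), and the tape roll at (433,310) is clear of the finger.

>>> {"op": "send_rows", "data": {
  "steps": [
    [-0.001,0,0.03,0,0,0],
    [0,0,0.03,0,0,0],
    [0,0,0.03,0,0,0],
    [0,0,0.02,0,0,0],
    [0,0,0.01,0,0,0],
    [0,0,0,0,0,0]
  ]
}}

```text
time: 10.0
tool_pos: [0.4462, 0.062, 0.0118]
tool_rot: [-0.0, 0.978, 0.208, -0.001]
contact_force: [-0.0, -0.7, -0.3]
gripper_width: 1.004
```

>>> {"op": "send_rows", "data": {
  "steps": [
    [0,0,0,0,0,0],
    [0,0,0,0,0,0],
    [0,0,0,0,0,0],
    [0,0,0,0,0,0],
    [0,0,0,0,0,0],
    [0,0,0,0,0,0]
  ],
  "grip": 0
}}

```text
time: 10.75
tool_pos: [0.4473, 0.0619, 0.0133]
tool_rot: [0.0, 0.978, 0.208, 0.001]
contact_force: [-0.2, -0.8, 5.8]
gripper_width: 0.431
```

```bash
python3 go.py 0.5975 0.0345 0.11
```

```text
pos [0.4473 0.0619 0.0133] yaw 24.0 tilt [ 0.0019 -0.     -1.    ] t 10.75 w 0.431
tool shift [ 0.1263  0.0862 -0.0964]
```

>>> {"op": "send_rows", "data": {
  "steps": [
    [0,0,-0.02,0,0,0],
    [0,0,-0.035,0,0,0],
    [0,0,-0.035,0,0,0],
    [0.02,0.014,-0.01,0,0,0],
    [0.03,0.02,0,0,0,0],
    [0.03,0.02,0,0,0,0],
    [0.03,0.02,0,0,0,0],
    [0.0163,0.0122,0,0,0,0]
  ]
}}

```text
time: 11.75
tool_pos: [0.5976, 0.0341, 0.1114]
tool_rot: [-0.0, 0.978, 0.208, -0.001]
contact_force: [-0.4, 0.0, -0.4]
gripper_width: 0.431
```

>>> {"op": "send_rows", "data": {
  "steps": [
    [0,0,0,0,0,0],
    [0,0,0,0,0,0]
  ]
}}

```text
time: 12.0
tool_pos: [0.5956, 0.0346, 0.1115]
tool_rot: [-0.0, 0.978, 0.208, -0.001]
contact_force: [0.6, 0.1, -1.4]
gripper_width: 0.43
```

```bash
python3 go.py 0.5975 0.0345 0.028
```

```text
pos [0.5956 0.0346 0.1115] yaw 24.0 tilt [-1.9e-03  2.0e-04 -1.0e+00] t 12.0 w 0.43
tool shift [0.0018 0.001  0.0835]
```

>>> {"op": "send_rows", "data": {
  "steps": [
    [0.001,0,0.01,0,0,0],
    [0,0,0.03,0,0,0],
    [0,0,0.023,0,0,0],
    [0,0,0.013,0,0,0],
    [0,0,0.005,0,0,0],
    [0,0,0,0,0,0],
    [0,0,0,0,0,0]
  ]
}}

```text
time: 12.88
tool_pos: [0.5985, 0.0348, 0.0325]
tool_rot: [0.0, 0.978, 0.208, 0.001]
contact_force: [0.3, -0.2, -0.1]
gripper_width: 0.434
```

```bash
python3 go.py 0.5975 0.0345 0.028
```

```text
pos [0.5985 0.0348 0.0325] yaw 24.0 tilt [ 2.e-03 -2.e-04 -1.e+00] t 12.88 w 0.434
tool shift [-0.0011 -0.0001  0.0045]
```

>>> {"op": "send_rows", "data": {
  "steps": [
    [0,0,0.003,0,0,0],
    [0,0,0.0015,0,0,0],
    [0,0,0,0,0,0]
  ]
}}

```text
time: 13.25
tool_pos: [0.5983, 0.0349, 0.0284]
tool_rot: [0.0, 0.978, 0.208, 0.0]
contact_force: [-3.2, -0.0, 7.2]
gripper_width: 0.43
```

>>> {"op": "send_rows", "data": {
  "steps": [
    [0,0,0,0,0,0],
    [0,0,0,0,0,0],
    [0,0,0,0,0,0],
    [0,0,0,0,0,0],
    [0,0,-0.02,0,0,0],
    [0,0,-0.03,0,0,0],
    [0,0,-0.03,0,0,0],
    [0,0,-0.03,0,0,0]
  ],
  "grip": 0.8
}}

```text
time: 14.25
tool_pos: [0.5981, 0.0349, 0.1396]
tool_rot: [0.0, 0.978, 0.208, 0.001]
contact_force: [0.1, -0.1, -0.1]
gripper_width: 0.795
```

```bash
python3 go.py 0.44 -0.258 0.14;python3 - <<'E'
from h import *
c=manip.get_calibration('wrist')
im=manip.grab_frame('wrist');cv2.imwrite('pics/w7.png',im)
for ce,s,m in comps(redmask(im)): print(ce,s,wback(c,ce,.067))
E
```

```text
pos [0.5981 0.0349 0.1396] yaw 24.0 tilt [ 2.e-03 -2.e-04 -1.e+00] t 14.25 w 0.795
tool shift [-0.2635  0.2033 -0.0007]
[194.09865952 216.51152815] [ 170  192   49   51 1865] [0.5919155  0.11566796 0.067     ]
[316.80956762 257.56976388] [ 285  225   65   66 3261] [0.59841274 0.03516606 0.067     ]
[  8.34210526 307.78315789] [  0 274  22  63 950] [0.44160683 0.26379514 0.067     ]
[493.8255814  475.79069767] [485 470  17  10  86] [ 0.44814838 -0.23585615  0.067     ]
```

View pics/w7.png

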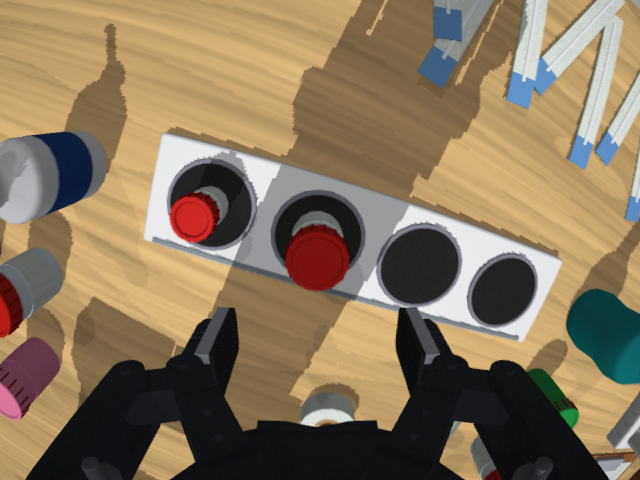

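B is centred. Now C: I'll translate, then turn the jaws across the row.

>>> {"op": "send_rows", "data": {
  "steps": [
    [-0.02,0.0155,0,0,0,0],
    [-0.038,0.0293,0,0,0,0],
    [-0.038,0.0293,0,0,0,0],
    [-0.038,0.0293,0,0,0,0],
    [-0.038,0.0293,0,0,0,0],
    [-0.038,0.0293,0,0,0,0],
    [-0.0345,0.0263,0,0,0,0],
    [-0.019,0.015,0,0,0,0]
  ],
  "grip": 1
}}

```text
time: 15.3
tool_pos: [0.4389, -0.2599, 0.138]
tool_rot: [0.001, 0.978, 0.207, 0.001]
contact_force: [-0.1, 0.1, -0.9]
gripper_width: 1.001
```

>>> {"op": "send_rows", "data": {
  "steps": [
    [0,0,0,0,0,-10.4],
    [0,0,0,0,0,-10.4],
    [0,0,0,0,0,-10.4],
    [0,0,0,0,0,-10.4],
    [0,0,0,0,0,-10.4],
    [0,0,0,0,0,-10.4],
    [0,0,0,0,0,-10.4],
    [0,0,0,0,0,0]
  ]
}}

```text
time: 16.3
tool_pos: [0.4399, -0.2582, 0.1377]
tool_rot: [0.001, 0.665, 0.747, 0.0]
contact_force: [0.3, 0.7, -0.5]
gripper_width: 0.998
```

```bash
python3 go.py 0.44 -0.258 0.022;python3 - <<'E'
from h import *
c=manip.get_calibration('wrist')
im=manip.grab_frame('wrist');cv2.imwrite('pics/w8.png',im)
for ce,s,m in comps(redmask(im)): print(ce,s,wback(c,ce,.065))
E
```

```text
pos [ 0.4399 -0.2582  0.1377] yaw 96.67 tilt [ 1.1e-03 -8.0e-04 -1.0e+00] t 16.3 w 0.998
tool shift [0.0003 0.     0.1157]
[316.70063694 263.63189106] [ 279  225   77   77 4553] [ 0.43921418 -0.26114226  0.065     ]
```

View pics/w8.png

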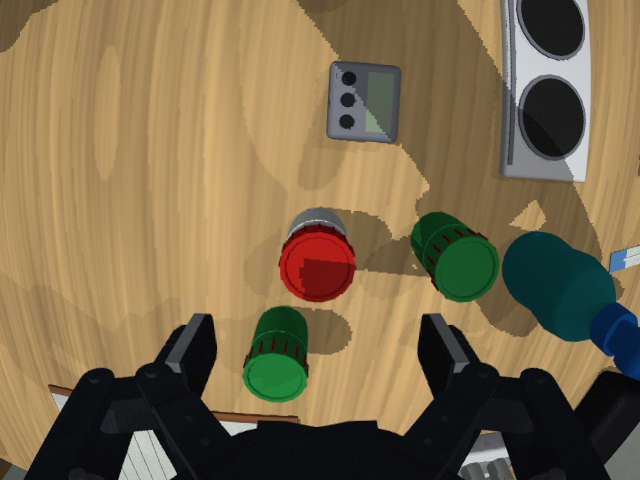

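C is at (0.439, -0.261), the pot with the off-white body and red cap. The green ones at (455,255) and (278,360) are left alone. I'm narrowing the jaws slightly for clearance.

>>> {"op": "send_rows", "data": {
  "steps": [
    [-0.0022,-0.0007,0.02,0,0,0],
    [0,0,0.03,0,0,0],
    [0,0,0.03,0,0,0],
    [0,0,0.02,0,0,0],
    [0,0,0.0155,0,0,0],
    [0,0,0,0,0,0],
    [0,0,0,0,0,0]
  ],
  "grip": 0.86
}}

```text
time: 17.23
tool_pos: [0.4398, -0.2608, 0.0223]
tool_rot: [0.001, 0.664, 0.748, 0.0]
contact_force: [0.5, 0.3, 0.1]
gripper_width: 0.861
```

>>> {"op": "send_rows", "data": {
  "steps": [
    [0,0,0,0,0,0],
    [0,0,0,0,0,0],
    [0,0,0,0,0,0],
    [0,0,0,0,0,0],
    [0,0,0,0,0,0],
    [0,0,0,0,0,0]
  ],
  "grip": 0
}}

```text
time: 17.98
tool_pos: [0.4401, -0.261, 0.0226]
tool_rot: [0.001, 0.664, 0.748, 0.0]
contact_force: [-0.1, 0.6, 6.1]
gripper_width: 0.53
```

```bash
python3 go.py 0.608 -0.0495 0.14;python3 - <<'E'
from h import *
im=manip.grab_frame('wrist');cv2.imwrite('pics/w9.png',im)
E
```

```text
pos [ 0.4401 -0.261   0.0226] yaw 96.79 tilt [ 0.0017 -0.0014 -1.    ] t 17.98 w 0.53
tool shift [ 0.1899  0.192  -0.1174]
```

View pics/w9.png

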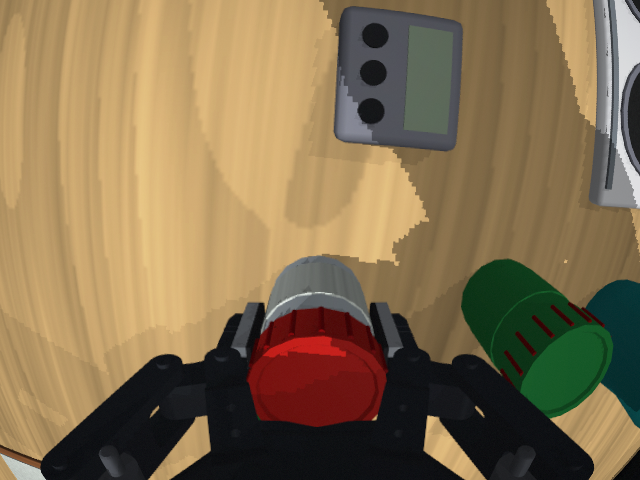

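>>> {"op": "send_rows", "data": {
  "steps": [
    [0,0,-0.02,0,0,0],
    [0,0,-0.035,0,0,0],
    [0,0,-0.035,0,0,0],
    [0,0,-0.015,0,0,0],
    [0.02,0.02,0,0,0,0],
    [0.03,0.03,0,0,0,0],
    [0.03,0.03,0,0,0,0],
    [0.03,0.03,0,0,0,0]
  ]
}}

```text
time: 19.02
tool_pos: [0.5352, -0.1366, 0.1247]
tool_rot: [-0.001, 0.664, 0.748, -0.0]
contact_force: [0.2, -0.1, -1.3]
gripper_width: 0.525
```

>>> {"op": "send_rows", "data": {
  "steps": [
    [0.03,0.03,0,0,0,0],
    [0.03,0.03,0,0,0,0],
    [0.02,0.022,0,0,0,0],
    [0,0,0,0,0,0],
    [0,0,0,0,0,0]
  ]
}}

```text
time: 19.65
tool_pos: [0.6064, -0.0491, 0.125]
tool_rot: [-0.001, 0.664, 0.748, -0.001]
contact_force: [0.6, -0.2, -1.2]
gripper_width: 0.522
```

```bash
python3 go.py 0.608 -0.0495 0.0375;python3 - <<'E'
from h import *
im=manip.grab_frame('wrist');cv2.imwrite('pics/w10.png',im)
E
```

```text
pos [ 0.6064 -0.0491  0.125 ] yaw 96.8 tilt [-2.3e-03  1.0e-04 -1.0e+00] t 19.65 w 0.522
tool shift [-0.0007  0.0017  0.0875]
```

View pics/w10.png

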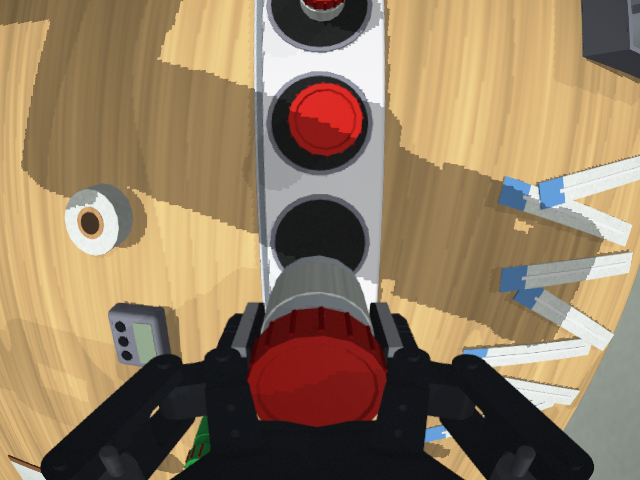

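>>> {"op": "send_rows", "data": {
  "steps": [
    [-0.0005,0,0.015,0,0,0],
    [0,0,0.03,0,0,0],
    [0,0,0.025,0,0,0],
    [0,0,0.01,0,0,0],
    [0,0,0.004,0,0,0],
    [0,0,0,0,0,0],
    [0,0,0,0,0,0]
  ]
}}

```text
time: 20.58
tool_pos: [0.6083, -0.0496, 0.0435]
tool_rot: [0.001, 0.664, 0.748, 0.001]
contact_force: [1.3, -0.3, -1.1]
gripper_width: 0.526
```

```bash
python3 go.py 0.608 -0.0495 0.0375
```

```text
pos [ 0.6083 -0.0496  0.0435] yaw 96.79 tilt [ 2.1e-03 -4.0e-04 -1.0e+00] t 20.57 w 0.526
tool shift [ 0.0001 -0.0003  0.006 ]
```

>>> {"op": "send_rows", "data": {
  "steps": [
    [0,0,0.004,0,0,0],
    [0,0,0.0017,0,0,0],
    [0,0,0,0,0,0],
    [0,0,0,0,0,0]
  ]
}}

```text
time: 21.08
tool_pos: [0.6078, -0.0494, 0.0376]
tool_rot: [0.0, 0.664, 0.748, 0.0]
contact_force: [-1.6, 0.4, 5.8]
gripper_width: 0.529
```

>>> {"op": "send_rows", "data": {
  "steps": [
    [0,0,0,0,0,0],
    [0,0,0,0,0,0],
    [0,0,0,0,0,0],
    [0,0,0,0,0,0],
    [0,0,-0.02,0,0,0],
    [0,0,-0.03,0,0,0],
    [0,0,-0.03,0,0,0],
    [0,0,-0.03,0,0,0]
  ],
  "grip": 1
}}

```text
time: 22.08
tool_pos: [0.6079, -0.0495, 0.1494]
tool_rot: [0.001, 0.664, 0.748, 0.001]
contact_force: [-0.2, -0.8, -0.1]
gripper_width: 0.997
```

```bash
python3 go.py 0.450 0.267 0.16;python3 - <<'E'
from h import *
c=manip.get_calibration('wrist')
im=manip.grab_frame('wrist');cv2.imwrite('pics/w11.png',im)
for ce,s,m in comps(redmask(im)): print(ce,s,wback(c,ce,.08))
E
```

```text
pos [ 0.6079 -0.0495  0.1494] yaw 96.79 tilt [ 2.e-03 -4.e-04 -1.e+00] t 22.07 w 0.997
tool shift [ 0.3329 -0.1193 -0.011 ]
[319.00818331   6.8314239 ] [296   0  48  19 611] [0.5902016  0.10127872 0.08      ]
[321.18728324 118.41965318] [ 287   85   70   68 3460] [0.59929288 0.03555499 0.08      ]
[316.39072143 262.23792296] [ 278  222   78   80 4699] [ 0.60682077 -0.05022909  0.08      ]
```

View pics/w11.png

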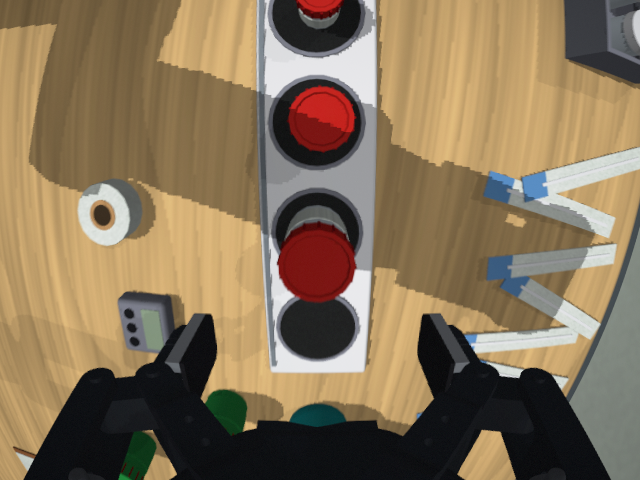

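C is centred. Now D.

>>> {"op": "send_rows", "data": {
  "steps": [
    [0,0,-0.02,0,0,0],
    [0.02,-0.0075,0,0,0,0],
    [0.04,-0.0145,0,0,0,0],
    [0.045,-0.016,0,0,0,0],
    [0.045,-0.016,0,0,0,0],
    [0.045,-0.016,0,0,0,0],
    [0.045,-0.016,0,0,0,0],
    [0.045,-0.016,0,0,0,0]
  ]
}}

```text
time: 23.12
tool_pos: [0.4697, 0.2233, 0.1652]
tool_rot: [-0.001, 0.664, 0.748, -0.001]
contact_force: [0.2, -0.4, 0.7]
gripper_width: 0.998
```

>>> {"op": "send_rows", "data": {
  "steps": [
    [0.033,-0.0115,0,0,0,0],
    [0.015,-0.006,0,0,0,0],
    [0,0,0,0,0,0],
    [0,0,0,0,0,0]
  ]
}}

```text
time: 23.62
tool_pos: [0.4495, 0.2664, 0.1663]
tool_rot: [0.0, 0.664, 0.747, -0.0]
contact_force: [0.2, 0.2, -0.4]
gripper_width: 0.998
```

```bash
python3 go.py 0.450 0.267 0.03;python3 - <<'E'
from h import *
c=manip.get_calibration('wrist')
im=manip.grab_frame('wrist');cv2.imwrite('pics/w12.png',im)
for ce,s,m in comps(redmask(im)): print(ce,s,wback(c,ce,.077))
E
```

```text
pos [0.4495 0.2664 0.1663] yaw 96.75 tilt [-3.e-04 -6.e-04 -1.e+00] t 23.62 w 0.998
tool shift [0.0006 0.0006 0.1363]
[318.06479772 244.74030552] [ 274  200   89   89 5957] [0.44886297 0.27040443 0.077     ]
```

View pics/w12.png

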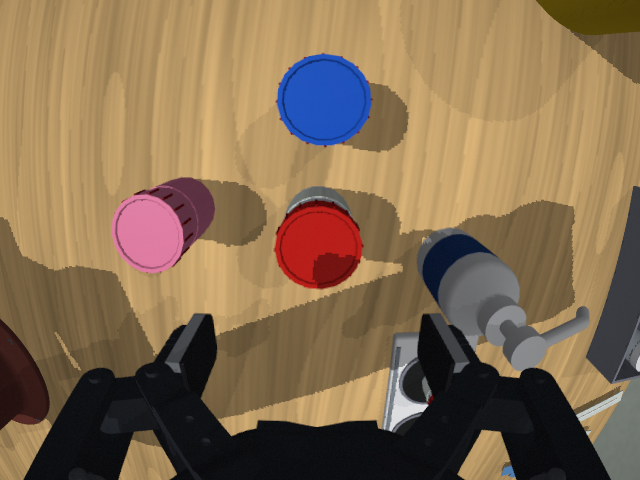

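D is at (0.449, 0.270). It's the red-capped one, with blue at (324,100) and pink at (148,232). The bottle is clear.

>>> {"op": "send_rows", "data": {
  "steps": [
    [0.0035,0,0.02,0,0,0],
    [0,0,0.03,0,0,0],
    [0,0,0.03,0,0,0],
    [0,0,0.025,0,0,0],
    [0,0,0.018,0,0,0],
    [0,0,0.012,0,0,0],
    [0,0,0,0,0,0],
    [0,0,0,0,0,0]
  ]
}}

```text
time: 24.68
tool_pos: [0.4497, 0.2709, 0.0325]
tool_rot: [0.0, 0.664, 0.748, 0.001]
contact_force: [0.3, -0.5, 0.4]
gripper_width: 1.0
```

>>> {"op": "send_rows", "data": {
  "steps": [
    [0,0,0,0,0,0],
    [0,0,0,0,0,0],
    [0,0,0,0,0,0],
    [0,0,0,0,0,0],
    [0,0,0,0,0,0],
    [0,0,0,0,0,0]
  ],
  "grip": 0
}}

```text
time: 25.42
tool_pos: [0.4499, 0.2711, 0.0328]
tool_rot: [0.0, 0.664, 0.748, 0.001]
contact_force: [-0.1, -0.0, 5.4]
gripper_width: 0.643
```

```bash
python3 go.py 0.618 -0.1335 0.16;python3 - <<'E'
from h import *
im=manip.grab_frame('wrist');cv2.imwrite('pics/w13.png',im)
E
```

```text
pos [0.4499 0.2711 0.0328] yaw 96.8 tilt [ 2.e-03  9.e-04 -1.e+00] t 25.43 w 0.643
tool shift [-0.4215  0.1193 -0.1272]
```

View pics/w13.png

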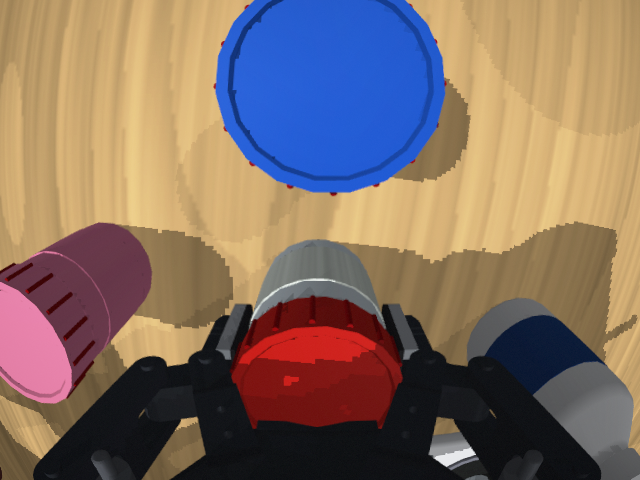

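>>> {"op": "send_rows", "data": {
  "steps": [
    [0,0,-0.02,0,0,0],
    [0,0,-0.035,0,0,0],
    [0,0,-0.035,0,0,0],
    [0,0,-0.03,0,0,0],
    [-0.02,0.0057,-0.01,0,0,0],
    [-0.036,0.0102,0,0,0,0],
    [-0.036,0.0102,0,0,0,0],
    [-0.036,0.0102,0,0,0,0]
  ]
}}

```text
time: 26.48
tool_pos: [0.4995, 0.1467, 0.1603]
tool_rot: [-0.001, 0.664, 0.748, -0.001]
contact_force: [-0.0, 0.2, -1.3]
gripper_width: 0.642
```

>>> {"op": "send_rows", "data": {
  "steps": [
    [-0.036,0.0102,0,0,0,0],
    [-0.036,0.0102,0,0,0,0],
    [-0.036,0.0102,0,0,0,0],
    [-0.036,0.0102,0,0,0,0],
    [-0.036,0.0102,0,0,0,0],
    [-0.036,0.0102,0,0,0,0],
    [-0.036,0.0102,0,0,0,0],
    [-0.03,0.0085,0,0,0,0]
  ]
}}

```text
time: 27.48
tool_pos: [0.6123, -0.1238, 0.16]
tool_rot: [-0.001, 0.664, 0.748, -0.001]
contact_force: [0.6, 0.6, -2.2]
gripper_width: 0.639
```

>>> {"op": "send_rows", "data": {
  "steps": [
    [-0.0115,0.003,0,0,0,0],
    [0,0,0,0,0,0],
    [0,0,0,0,0,0],
    [0,0,0,0,0,0]
  ]
}}

```text
time: 27.98
tool_pos: [0.6169, -0.1327, 0.1616]
tool_rot: [-0.0, 0.664, 0.748, 0.0]
contact_force: [0.5, -0.9, -2.0]
gripper_width: 0.644
```

```bash
python3 go.py 0.618 -0.1335 0.0475;python3 - <<'E'
from h import *
im=manip.grab_frame('wrist');cv2.imwrite('pics/w14.png',im)
E
```

```text
pos [ 0.6169 -0.1327  0.1616] yaw 96.86 tilt [-2.e-04  3.e-04 -1.e+00] t 27.98 w 0.644
tool shift [-0.0009  0.001   0.1141]
```

View pics/w14.png

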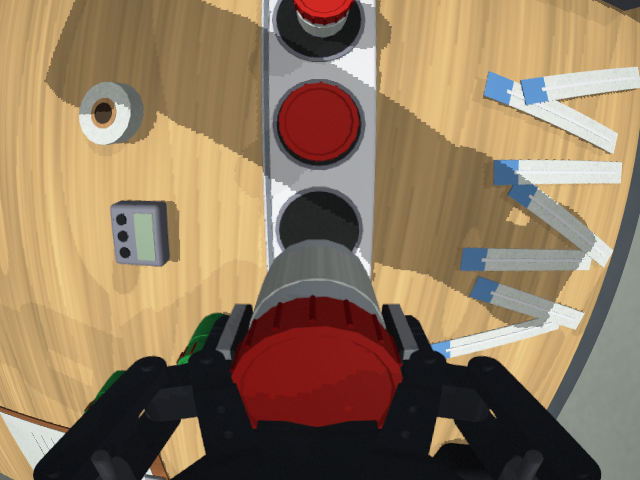

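>>> {"op": "send_rows", "data": {
  "steps": [
    [-0.0005,0.0005,0.02,0,0,0],
    [0,0,0.03,0,0,0],
    [0,0,0.03,0,0,0],
    [0,0,0.018,0,0,0],
    [0,0,0.009,0,0,0],
    [0,0,0,0,0,0],
    [0,0,0,0,0,0]
  ]
}}

```text
time: 28.9
tool_pos: [0.6187, -0.1346, 0.056]
tool_rot: [0.001, 0.664, 0.748, 0.0]
contact_force: [0.0, 0.4, -1.8]
gripper_width: 0.644
```

```bash
python3 go.py 0.618 -0.1335 0.0475
```

```text
pos [ 0.6187 -0.1346  0.056 ] yaw 96.8 tilt [ 2.3e-03 -8.0e-04 -1.0e+00] t 28.9 w 0.644
tool shift [ 0.0012 -0.0006  0.0085]
```

>>> {"op": "send_rows", "data": {
  "steps": [
    [0.001,0,0.005,0,0,0],
    [0,0,0.003,0,0,0],
    [0,0,0,0,0,0],
    [0,0,0,0,0,0]
  ]
}}

```text
time: 29.4
tool_pos: [0.6181, -0.1334, 0.0478]
tool_rot: [0.0, 0.664, 0.748, 0.0]
contact_force: [-2.2, 0.5, 6.7]
gripper_width: 0.644
```

>>> {"op": "send_rows", "data": {
  "steps": [
    [0,0,0,0,0,0],
    [0,0,0,0,0,0],
    [0,0,0,0,0,0],
    [0,0,0,0,0,0],
    [0,0,0,0,0,0],
    [0,0,-0.02,0,0,0],
    [0,0,-0.03,0,0,0],
    [0,0,-0.03,0,0,0]
  ],
  "grip": 1
}}

```text
time: 30.4
tool_pos: [0.618, -0.1334, 0.1291]
tool_rot: [0.001, 0.664, 0.748, 0.0]
contact_force: [-0.0, -0.1, -0.0]
gripper_width: 1.0
```

>>> {"op": "send_rows", "data": {
  "steps": [
    [0,0,-0.04,0,0,0],
    [0,0,-0.04,0,0,0],
    [0,-0.05,-0.02,0,0,0],
    [0,-0.05,0,0,0,0],
    [0,-0.05,0,0,0,0],
    [0,-0.05,0,0,0,0],
    [0,0,0,0,0,0],
    [0,0,0,0,0,0]
  ]
}}

```text
time: 31.4
tool_pos: [0.4196, -0.1572, 0.2282]
tool_rot: [0.001, 0.664, 0.748, 0.0]
contact_force: [0.6, 0.6, 0.1]
gripper_width: 1.001
```

```bash
python3 go.py 0.618 -0.1335 0.0475; python3 - <<'E'
from h import *
im=manip.grab_frame('top');cv2.imwrite('pics/t15.png',im);c=manip.get_calibration('top')
cv2.imwrite('pics/t15c.png',cv2.resize(im[130:330,150:500],None,fx=2.2,fy=2.2,interpolation=cv2.INTER_CUBIC))
sd=manip.grab_frame('side');cv2.imwrite('pics/s15.png',sd);cs=manip.get_calibration('side')
for N,I,C in(('top',im,c),('side',sd,cs)):
  for ce,s,m in comps(redmask(I)):
    for n,(d,h) in D.items():
        p=fit(C,ce,d,h+.015,h*.28);r=s[4]/capcent(C,p,d,h+.015,h*.28)[1]
        if .7<r<1.1 and p[1]>-.3: print(N,ce.round(1),n,p.round(4),round(r,2))
E
```

```text
pos [ 0.4196 -0.1572  0.2282] yaw 96.78 tilt [ 0.0027 -0.0013 -1.    ] t 31.4 w 1.001
tool shift [0.0004 0.1994 0.1812]
top [378.4 199.2] d [ 0.6187 -0.1341] 0.82
top [337.6 204.5] c [ 0.6093 -0.0503] 0.92
top [296.6 208.5] b [0.6027 0.0351] 1.01
side [289.6 167.3] c [ 0.6294 -0.1651] 0.81
side [276.9 191.4] b [ 0.6171 -0.0716] 1.05
side [246.  247.2] a [0.5894 0.1164] 0.7
```

View pics/t15c.png

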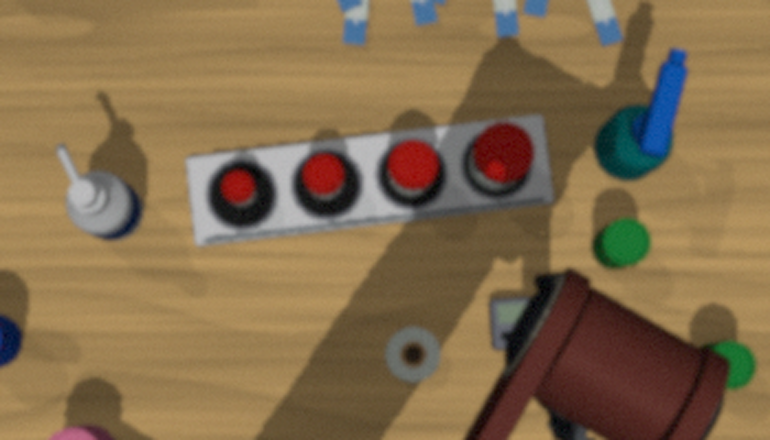

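View pics/s15.png

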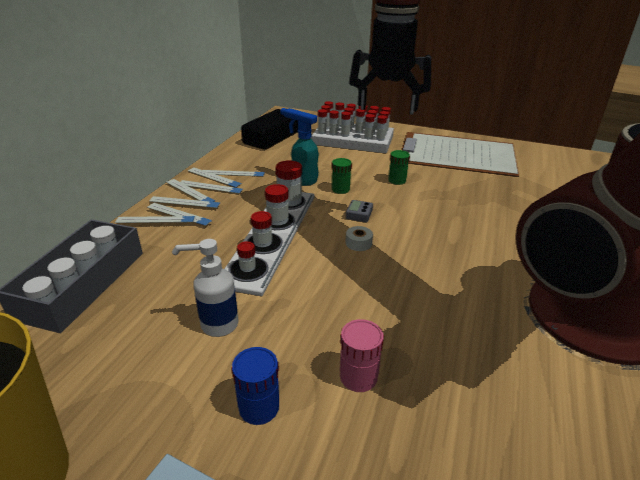

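The side and top views show all four pots upright and in order, each inside its pad ring. The bottles are at their original pixels, and the gripper is clear and empty. I'm handing in.

```bash
python3 -c "
from plant import manip
print(manip.job_done(), manip.state()['time'])"
```

```text
the job is handed in; nothing more can be done
the job is handed in; nothing more can be done
```

I moved the four red-capped pots one at a time onto the row of pads. The smallest is next to the pump bottle and the largest next to the spray bottle. The job was handed in at about 31.5 s of the 120 s allowed.

- **Final pictures:** In both the top and side views all four pots stand upright in size order, each inside its pad ring. Both bottles look unmoved by eye. I did not measure their shift.
- **Position checks:** The last measured pot centres were within about 5 mm of their pad centres, against the 15 mm limit. For b, c and d this is from the top camera. For a it is from the side camera and the wrist camera after release; its final top-view fit was rejected by my size check.
- **Disagreements:** In the last side-camera check, two fits labelled c and b were 85 to 115 mm from those pots' pads. They were most likely the partly hidden caps of d and c matched to the wrong size, so I ignored them. The cameras also disagreed on the pad positions by up to about 8 mm; I used the closest wrist view, which agreed with the top camera.

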